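# Wedge the rocking lab instrument

## Task

The white instrument rocks because its foot at one end of the front panel is too short. With the fingertips, press down on its top over that foot to feel it rock, push the grey wedge, thin edge first, along the bench under that foot until it is snug, then press firmly on the same corner again to check that the instrument no longer rocks (push the wedge further and press again if it does). Leave the instrument level and where it stands, pick nothing up, and leave the other things alone.

Things in the scene. Friction and masses are not known exactly. Their poses are not given: they have to be found in the camera images.
- instrument: white bench instrument, a box 240 mm (its x) by 200 mm (its y), 2 to 3.3 kg, loose on the bench. Origin at bench level under its centre, z up; casing from 18 to 62 mm above that, flat top; front panel with dark band faces -y. Round rubber feet, 22 mm across, at x +-100, y +-80 mm: three reach the bench, the one at (+100, -80) is too short. Left alone it stands level on the good three
- corner (a point): point on the instrument's top straight above the short foot, at (+100, -80, +62) mm in its frame: where to press. About 2 to 7 N straight down rocks it down here, about the diagonal through the two neighbouring feet, until the short foot meets the bench (5 to 9 mm); let go, it rocks back. Once wedged, a press gives way less than 1 mm
- foot_line (a point): point under the centre of the short foot at the level of the good feet's soles, (+100, -80, 0) mm in the instrument's frame: on the bench when the instrument is level. The short foot ends 5 to 9 mm above it (differs every time, cannot be read)
- wedge: light grey plastic wedge, 120 mm long (x), 60 wide (y), 0.07 to 0.14 kg, loose before the front panel, thin edge towards the short foot. Origin mid underside, x to the thin edge. Top slopes evenly from 20 mm high at the upright flat thick end (x = -60) to 1.5 mm at the thin edge (x = +60). Slides with 1 to 2 N on the thick end; the push rises clearly (past 5 N) once snug on the foot; then stays by friction
- vial: bystander, loose: a small amber glass vial with a white cap, 24 mm across, 45 mm tall, standing near the instrument's front panel; origin at the centre of its underside
- spacer: bystander, loose: a flat light grey plastic block 90 x 45 x 16 mm of even thickness, lying near the wedge (not a wedge); origin at the centre of its underside
- spanner: bystander, loose: a steel spanner 150 mm long lying on the bench; origin at the middle of its underside
- column: bystander, loose: a steel chromatography column 118 mm long with two square 18 mm end fittings, lying on the bench; origin at the centre of its underside
- bottle: bystander, loose: a clear glass bottle with a blue cap, 86 mm across, 150 mm tall; origin at the centre of its underside
- beaker: bystander, loose: an empty glass beaker, 70 mm across, 85 mm tall; origin at the centre of its underside
Mind the look-alikes: they are no part of the job. What is shaped like the wedge but blue is not meant.

How it is judged:
On the way, in this order (a step that is already met when the one before it is completed fails the run):
1. the fingers press the top over the short foot and the instrument rocks down there (angle between instrument's own z axis and vertical above 0.025 rad and contact force between the fingers and instrument above 1 N and horizontal distance between the grasp point and corner below 0.06 m), for 0.05 s.
2. the wedge is under the short foot, lying flat (x of foot_line in the frame of wedge between -0.04 and 0.056 m and y of foot_line in the frame of wedge between -0.03 and 0.03 m and height (world z) of wedge below 0.004 m), for 0.1 s.
3. the fingers press the same corner again with over 4 N, the wedge bears it and the instrument stays level (angle between instrument's own z axis and vertical below 0.014 rad and contact force between the fingers and instrument above 4 N and contact force between wedge and instrument above 3 N and horizontal distance between the grasp point and corner below 0.06 m and contact force between the fingers and wedge below 0.3 N and x of foot_line in the frame of wedge between -0.04 and 0.056 m and y of foot_line in the frame of wedge between -0.03 and 0.03 m), for 0.2 s.
At the end, for the whole second after the job is handed in: The instrument is level within 0.014 rad, within 20 mm of where it stood; the wedge lies flat on the bench with the short foot over it (foot centre within its width and 4 mm or more in from the thin edge), and all is at rest (all of step 2 and angle between instrument's own z axis and vertical below 0.014 rad and distance of instrument from where it was at the start of the episode below 0.02 m and linear speed of each of instrument, wedge below 0.01 m/s); the robot touches nothing.
It fails at once if the wedge is lifted off the bench by more than 12 mm (height (world z) of wedge above 0.012 m).
It fails at once if the instrument is lifted by more than 12 mm or tipped by more than 0.15 rad (height (world z) of instrument above 0.012 m or angle between instrument's own z axis and vertical above 0.15 rad).
It fails at once if the instrument is shoved more than 25 mm along the bench (distance of instrument from where it was at the start of the episode above 0.025 m).
It fails at once if another thing on the bench is moved by more than 25 mm (distance of any of vial, spacer, spanner, column, bottle, beaker from where it was at the start of the episode above 0.025 m).
It also fails if it takes over 58 s, if anything falls off the work surface, if the arm or the gripper's body presses on something with over 40 N, if the wrist force passes 120 N, or if a joint passes its speed limit or range.

## Robot

A 6-joint arm with a two-finger parallel gripper is mounted at the origin on the work surface. World frame = base frame: x ahead of the robot, y to its left, z up, the work surface at z = 0. Lengths are in m, angles in rad, forces in N, time in s.
With the tool pointing down it reaches from about 0.3 to 0.775 m from the base axis. Payload 14.6 kg.
Tool frame: the origin (TCP) lies at the very end of the fingers, on their centre line; the grasp point (between the pads) lies 19 mm behind it; z points along the fingers, y is the direction in which the jaws open and shut (so a half turn about z gives the same grasp; the last joint's range is limited). The gripper opens to 94 mm and grips with 3 to 60 N. Pads are 16 mm wide; open, the fingers measure 119 mm over their backs; the gripper's body (75 mm by 177 mm) begins 78 mm behind the grasp point.
Start: joints at [1.083, 0.3, 1.521, -0, 1.321, -0.067], TCP at [0.225, 0.502, 0.205] pointing down, gripper open.
Joint ranges: [-3.03, 3.03], [-0.79, 2.21], [0.23, 2.52], [-1.04, 4.18], [0, 3.07], [-2.55, 2.55]. Speed limits (rad/s): [2.22, 2.22, 2.57, 3.14, 3.14, 3.14].

## Interface

Orientations are given as a 3x3 rotation matrix whose columns are the frame's x, y, z axes.
In Python, from cell import ctrl gives the robot as it stands. The module is installed in compiled form; this text tells all that it offers.
- The arm moves only by the tool servo_tool, never from a script. Its argument "series" is text: rows parted by semicolons, each of 6 numbers parted by spaces: the shift along the tool's x, y, z in m, then the turn, a rotation vector about the tool's x, y, z in degrees. A call has 1 to 20 rows; each row shifts and turns the commanded pose from where the row before left it, along the tool's axes as they then stand; what a row does not reach is not made up. A row lasts 1/8 s, in which the tool goes at most 62.5 mm and 10.7 degrees, less where a joint would pass 70% of its speed; a pose out of reach is approached as far as the arm can. A call is refused whole if a number of a shift passes 0.0625 or a number of a turn 10.7, either way. A call with a gripper value outside its range is refused whole. "hand" is the gripper command: -1 is fully open, 1 is shut, values between are in proportion, set as the call begins (left out, the last holds). The fingers move at their own pace and stop on an object; "grip_force" is the grip in N (left out, the last holds). Time passes only in rows, so rows that do not move let the fingers close. It gives the time, the measured TCP pose, the force and the opening at its end, in the units of the state.
- ctrl.read_state(): the state, without advancing time (a new reading comes with each control period).
- ctrl.grab_frame(name): name is "scene" or "top"; returns the picture (480x640x3 uint8, red, green, blue); there is no depth.
- ctrl.camera_info(name): a dict with "K" (3x3 intrinsics, pixels), "dist" ([k1, k2, p1, p2, k3] as OpenCV has them; the pictures are not rectified), "T" (4x4, takes a point from camera to world coordinates). Camera axes: x right, y down, z forward; pixel columns grow to the right and rows downward; lengths in m; the calibration is good to about 2 mm. A picture is of the moment at which its call begins. camera_info takes no time and is no camera call.
- ctrl.job_done(): hands the job in, once; it reports no verdict.
The state is a dict: "t": time; "q": joint angles; "qvel": joint speeds; "tau": joint torques, N m; "position": TCP position; "tool_rot": TCP orientation; "contact_force": force on the tool from outside, world axes, zero at the start; "ft_torque": the same for the moment, N m; "grip_width": opening from 0.0 (shut) to 1.0 (fully open).
Only numpy, scipy, OpenCV 4.12 (cv2) and the standard library are available. Lean on these libraries where they do the work, as an engineer would, in place of code of your own. Each camera call takes 0.05 s, during which the arm holds its last target. There are 200 camera calls.

## Working session

There is one attempt and no reset: what is moved stays moved. The work goes in short steps, Python scripts to look and compute and a tool call to move; the robot and the scene stay as the last step left them, time stands still between calls to the robot, and variables do not carry over. Pictures are saved under pics/ and viewed, about 8 in all and at most 12, crops included, and the job is handed in when it is done.

Besides the shell and the picture viewer there is one more tool, called after "Call:" as name(argument=value, ...) on one line, values as JSON. servo_tool: Moves the arm, as the interface text tells. Its arguments: {"type":"object","properties":{"series":{"type":"string"},"hand":{"type":"number"},"grip_force":{"type":"number"}},"required":["series"]}

```bash
mkdir -p pics
cat > h.py <<'E'
from cell import ctrl
import numpy as np, cv2
def grab(n,f=None):
    im=ctrl.grab_frame(n)[:,:,::-1].copy()
    if f: cv2.imwrite('pics/'+f,im)
    return im
def ray(n,px,z):
    c=ctrl.camera_info(n);T=np.array(c['T'])
    p=cv2.undistortPoints(np.array(px,float).reshape(-1,1,2),np.array(c['K']),np.array(c['dist'])).reshape(-1,2)
    d=np.c_[p,np.ones(len(p))]@T[:3,:3].T;o=T[:3,3]
    return o+d*((z-o[2])/d[:,2])[:,None]
def proj(n,P):
    c=ctrl.camera_info(n);Ti=np.linalg.inv(np.array(c['T']))
    return cv2.projectPoints(np.array(P,float).reshape(-1,1,3),cv2.Rodrigues(Ti[:3,:3])[0],Ti[:3,3],np.array(c['K']),np.array(c['dist']))[0].reshape(-1,2)
E
python3 -c "
from h import *
grab('top','t1.png');grab('scene','s1.png')
s=ctrl.read_state();print(s['t'],s['position'],np.round(s['tool_rot'],3))
for n in('top','scene'):print(ctrl.camera_info(n)['T'])"
```

```text
0.1 [0.22456357 0.50178805 0.20493539] [[-0.913  0.408 -0.   ]
 [ 0.408  0.913 -0.001]
 [ 0.    -0.001 -1.   ]]
[[ 0.02779083 -0.99222658  0.12130164  0.41164409]
 [-0.99956891 -0.02873367 -0.00603005  0.06223997]
 [ 0.00946862 -0.12108177 -0.99259738  1.08240699]
 [ 0.          0.          0.          1.        ]]
[[ 0.05708924  0.77692047 -0.6270051   1.17755872]
 [ 0.99833332 -0.04974006  0.02926615  0.00558761]
 [-0.0084498  -0.62763087 -0.77846522  0.85089452]
 [ 0.          0.          0.          1.        ]]
```

View pics/t1.png

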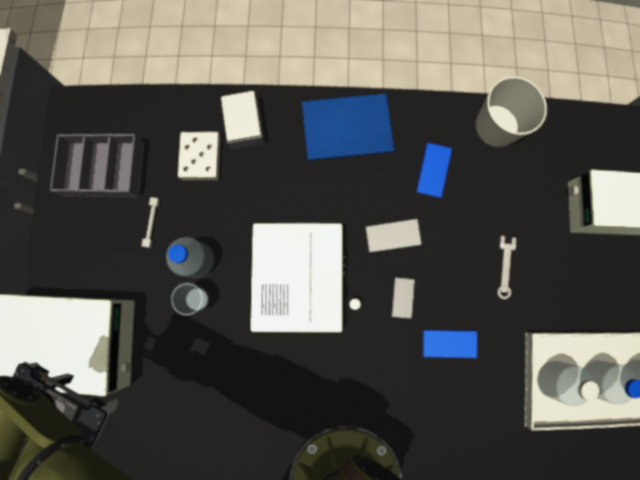

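View pics/s1.png

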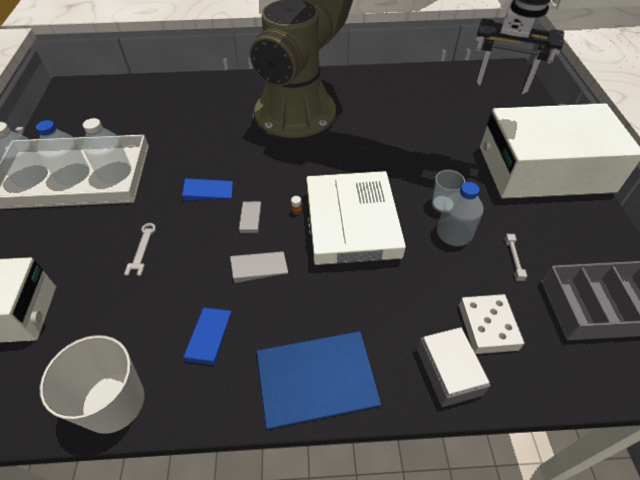

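The top view shows the instrument at px (251–343, 223–332) with its front panel facing right (world −y), so the short foot is at its upper right corner. The wedge is at (393,235), the spacer at (403,298) and the vial at (355,304). Next I'll measure these.

```bash
cat > m.py <<'E'
from h import *
def rect(im,box,f):
    x0,y0,x1,y1=box
    hsv=cv2.cvtColor(im,cv2.COLOR_BGR2HSV); m=np.zeros(im.shape[:2],np.uint8)
    m[y0:y1,x0:x1]=f(hsv)[y0:y1,x0:x1]*255
    c=max(cv2.findContours(m,0,2)[0],key=cv2.contourArea)
    return cv2.boxPoints(cv2.minAreaRect(c)),c
g=lambda h:(h[...,2]>110)&(h[...,1]<70)
def show(name,n,b,z):
    b,c=rect(IM[n],b,g); P=ray(n,b,z)[:,:2]; 
    e=[P[1]-P[0],P[2]-P[1]]; print(name,n,'c',np.round(P.mean(0),4),'sides',[round(np.linalg.norm(v),4) for v in e],'ang',[round(float(np.degrees(np.arctan2(v[1],v[0]))),1) for v in e]); print(np.round(P,4).tolist()); return P
if __name__=='__main__':
    IM={n:grab(n) for n in('top','scene')}
    show('inst','top',(240,210,350,345),.062)
    show('wedge','top',(358,210,430,260),.01)
    show('spacer','top',(385,270,425,325),.016)
    show('vial','top',(345,290,366,315),.045)
    show('wedge','scene',(222,245,295,285),.01)
    show('spacer','scene',(235,197,265,236),.016)
    t=cv2.resize(IM['top'][205:345,235:435],None,fx=4,fy=4,interpolation=2)
    cv2.imwrite('pics/t2.png',t[:, :800])
E
python3 m.py
```

```text
inst top c [0.4643 0.1231] sides [np.float64(0.2063), np.float64(0.2412)] ang [-88.4, -178.6]
[[0.5819, 0.2304], [0.5878, 0.0242], [0.3467, 0.0183], [0.3406, 0.2195]]
wedge top c [ 0.5715 -0.0991] sides [np.float64(0.1263), np.float64(0.0634)] ang [-79.4, -171.1]
[[0.5911, -0.032], [0.6142, -0.1561], [0.5516, -0.1659], [0.5291, -0.0426]]
spacer top c [ 0.4259 -0.1226] sides [np.float64(0.0909), np.float64(0.0468)] ang [-3.6, -92.9]
[[0.3818, -0.0965], [0.4725, -0.1022], [0.4701, -0.1489], [0.3792, -0.1428]]
vial top c [ 0.4084 -0.0089] sides [np.float64(0.0246), np.float64(0.0223)] ang [-88.5, -178.8]
[[0.4192, 0.0037], [0.4198, -0.0209], [0.3976, -0.0214], [0.3969, 0.0032]]
wedge scene c [ 0.5735 -0.0965] sides [np.float64(0.1264), np.float64(0.063)] ang [93.2, 3.5]
[[0.5458, -0.1627], [0.5387, -0.0365], [0.6016, -0.0327], [0.6079, -0.1542]]
spacer scene c [ 0.4286 -0.1209] sides [np.float64(0.0972), np.float64(0.0469)] ang [177.3, 76.7]
[[0.472, -0.1454], [0.3749, -0.1408], [0.3856, -0.0951], [0.4818, -0.1021]]
```

View pics/t2.png

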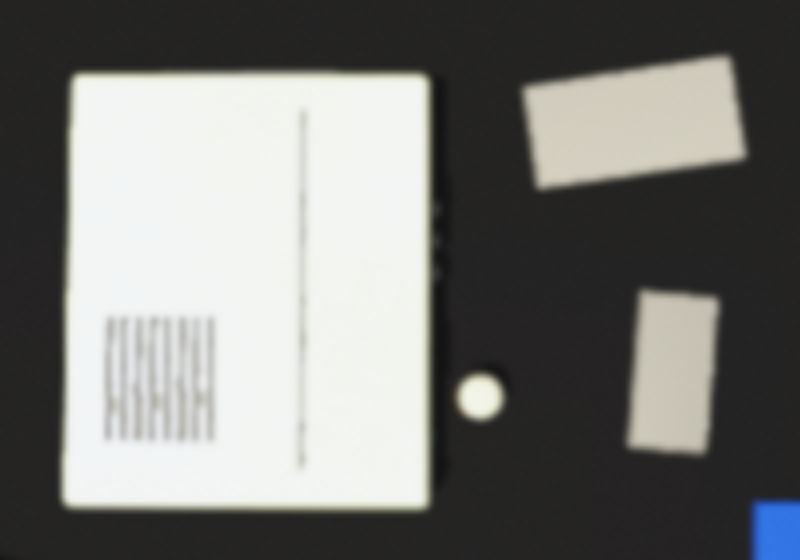

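Estimates, with the checks agreeing to about 3 mm:
- **Instrument:** centre (0.464, 0.123), yaw about +1.4°, short-foot corner about (0.567, 0.045).
- **Wedge:** thick end at about (0.581, −0.158), thin edge at (0.562, −0.040), x axis at about 99°.

Next I'll go above the corner with the jaws shut and turn the tool so its x axis points along world +y.

Call:
servo_tool(series="-0.0416 -0.0231 0 0 0 0;-0.0416 -0.0231 0 0 0 0;-0.0416 -0.0231 0 0 0 0;-0.0416 -0.0231 0 0 0 0;-0.0416 -0.0231 0 0 0 0;-0.0416 -0.0231 0 0 0 0;-0.0416 -0.0231 0 0 0 0;-0.0416 -0.0231 0 0 0 0;-0.0416 -0.0231 0 0 0 0;-0.0416 -0.0231 0 0 0 0;-0.0416 -0.0231 0 0 0 0;-0.0416 -0.0231 0 0 0 0;0 0 0 0 0 9.4;0 0 0 0 0 9.4;0 0 0 0 0 9.4;0 0 0 0 0 9.4;0 0 0 0 0 9.4;0 0 0 0 0 9.4;0 0 0 0 0 9.4", hand=1)

```text
t: 2.58
position: [0.567, 0.0451, 0.2052]
tool_rot: [[0.004, 1.0, -0.0], [1.0, -0.004, -0.0], [-0.0, -0.0, -1.0]]
contact_force: [0.1, 0.3, -0.3]
grip_width: 0.005
```

Call:
servo_tool(series="0 0 0.032 0 0 0;0 0 0.032 0 0 0;0 0 0.032 0 0 0;0 0 0.03 0 0 0;0 0 0.008 0 0 0;0 0 0.003 0 0 0;0 0 0.002 0 0 0;0 0 0 0 0 0")

```text
t: 3.58
position: [0.5674, 0.0451, 0.0672]
tool_rot: [[-0.002, 1.0, 0.001], [1.0, 0.002, -0.0], [-0.0, 0.001, -1.0]]
contact_force: [-0.8, -0.7, 0.3]
grip_width: 0.003
```

Call:
servo_tool(series="0 0 0.002 0 0 0;0 0 0.002 0 0 0;0 0 0.002 0 0 0;0 0 0.001 0 0 0;0 0 0.001 0 0 0;0 0 0 0 0 0")

```text
t: 4.32
position: [0.5679, 0.0446, 0.0592]
tool_rot: [[-0.001, 1.0, 0.002], [1.0, 0.001, -0.001], [-0.001, 0.002, -1.0]]
contact_force: [2.0, -3.7, 6.0]
grip_width: 0.005
```

Call:
servo_tool(series="0 0 0.001 0 0 0;0 0 0.001 0 0 0;0 0 0 0 0 0;0 0 0 0 0 0")

```text
t: 4.82
position: [0.5681, 0.0446, 0.0573]
tool_rot: [[-0.001, 1.0, 0.003], [1.0, 0.001, -0.001], [-0.001, 0.003, -1.0]]
contact_force: [2.9, -3.5, 5.6]
grip_width: 0.001
```

Call:
servo_tool(series="0 0 0.001 0 0 0;0 0 0 0 0 0;0 0 0 0 0 0")

```text
t: 5.2
position: [0.5682, 0.0446, 0.0564]
tool_rot: [[-0.001, 1.0, 0.003], [1.0, 0.001, -0.001], [-0.001, 0.003, -1.0]]
contact_force: [2.9, -3.9, 6.6]
grip_width: 0.003
```

The corner gave about 5.5 mm at a steady 6 N, so it rocks. Now I'll release and go behind the wedge.

Call:
servo_tool(series="0 0 -0.003 0 0 0;0 0 -0.004 0 0 0;0 0 -0.02 0 0 0;0 0 -0.035 0 0 0;-0.046 0.002 0 0 0 0;-0.046 0.002 0 0 0 0;-0.046 0.002 0 0 0 0;-0.046 0.002 0 0 0 0;-0.046 0.002 0 0 0 0;0 0 0 0 0 0", hand=1)

```text
t: 6.45
position: [0.5768, -0.1875, 0.1169]
tool_rot: [[0.002, 1.0, -0.001], [1.0, -0.002, 0.0], [0.0, -0.001, -1.0]]
contact_force: [0.5, 1.1, 0.5]
grip_width: 0.005
```

Call:
servo_tool(series="0 0 0.02 0 0 0;0 0 0.02 0 0 0;0 0 0 0 0 0", hand=0.4)

```text
t: 6.82
position: [0.5766, -0.1838, 0.0761]
tool_rot: [[-0.002, 1.0, -0.003], [1.0, 0.002, 0.001], [0.001, -0.003, -1.0]]
contact_force: [-0.5, -0.4, 0.3]
grip_width: 0.28
```

```bash
python3 -c "
from m import *
import m
im=grab('top');m.IM={'top':im}
show('inst','top',(240,210,350,345),.062)
s=grab('scene');s0=ctrl.read_state();print(s0['position'],s0['grip_width'],s0['contact_force'])
cv2.imwrite('pics/s2.png',cv2.resize(s[150:330,170:410],None,fx=3.3,fy=3.3))"
```

```text
inst top c [0.4643 0.1231] sides [np.float64(0.2063), np.float64(0.2412)] ang [-88.4, -178.6]
[[0.5819, 0.2304], [0.5878, 0.0242], [0.3467, 0.0183], [0.3406, 0.2195]]
[ 0.57764646 -0.18439337  0.07804412] 0.2979095991898308 [0.47054833 0.50472812 0.01564581]
```

View pics/s2.png

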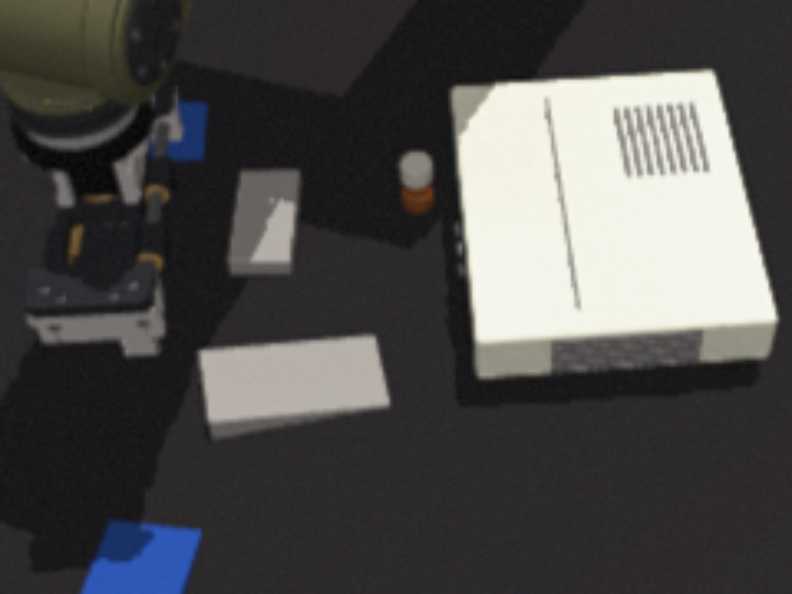

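The scene crop shows the wedge with its thick end on the left (205,390) and thin end on the right (385,370). The fingers are behind it, and the instrument hasn't moved. Next I'll lower the fingers and start pushing.

Call:
servo_tool(series="0 0 0.025 0 0 0;0 0 0.025 0 0 0;0 0 0.015 0 0 0;0 0 0.004 0 0 0;0 0 0 0 0 0")

```text
t: 7.55
position: [0.5778, -0.185, 0.0092]
tool_rot: [[-0.002, 1.0, 0.001], [1.0, 0.002, -0.0], [-0.0, 0.001, -1.0]]
contact_force: [0.9, -0.5, 0.2]
grip_width: 0.303
```

Call:
servo_tool(series="0.008 0 0 0 0 0;0.006 0 0 0 0 0;0.006 0 0 0 0 0;0.006 0 0 0 0 0;0.006 0 0 0 0 0;0.006 0 0 0 0 0;0.006 0 0 0 0 0;0 0 0 0 0 0")

```text
t: 8.55
position: [0.5774, -0.1404, 0.0084]
tool_rot: [[-0.002, 1.0, -0.0], [1.0, 0.002, 0.0], [0.0, -0.0, -1.0]]
contact_force: [1.0, -1.0, -0.3]
grip_width: 0.295
```

```bash
python3 -c "
from m import *
import m
im=grab('top');s0=ctrl.read_state();print(s0['position'],s0['grip_width'],s0['contact_force'])
cv2.imwrite('pics/t3.png',cv2.resize(im[190:330,260:460],None,fx=4,fy=4,interpolation=2))"
```

```text
[ 0.57739882 -0.14069119  0.00842058] 0.3004917910601869 [-0.18865859 -0.4844543   0.62176094]
```

View pics/t3.png

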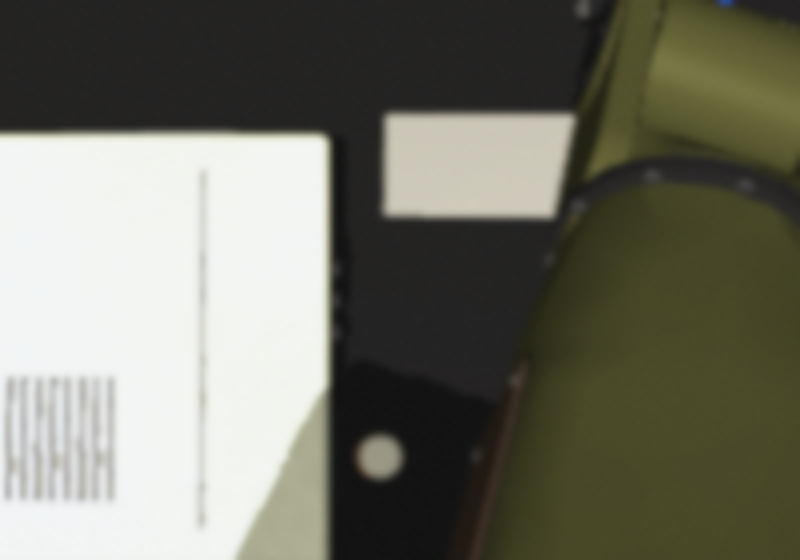

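The wedge has turned square to the panel. Its thin edge is at crop (384,113)–(383,216). Checking the sideways offset.

```bash
python3 -c "
from h import *
p=lambda u,v:(260+u/4,190+v/4)
print(ray('top',[p(384,113),p(383,216)],.0015), ray('top',[p(330,134)],.062))"
```

```text
[[ 0.61071833 -0.01112656  0.0015    ]
 [ 0.54901989 -0.01175418  0.0015    ]] [[0.58672468 0.02300648 0.062     ]]
```

The wedge centreline is about 12 mm to +x of the foot. I'll turn about 4° while pushing to steer it over.

Call:
servo_tool(series="0.005 0 0 0 0 -1;0.005 0 0 0 0 -1;0.005 0 0 0 0 -1;0.005 0 0 0 0 -1;0.006 0 0 0 0 0;0.006 0 0 0 0 0;0.006 0 0 0 0 0;0.006 0 0 0 0 0;0.006 0 0 0 0 0;0.004 0 0 0 0 0;0 0 0 0 0 0")

```text
t: 9.98
position: [0.5744, -0.0867, 0.0085]
tool_rot: [[-0.072, 0.997, 0.0], [0.997, 0.072, 0.0], [0.0, 0.0, -1.0]]
contact_force: [-0.9, 0.4, 0.5]
grip_width: 0.298
```

Call:
servo_tool(series="0.003 0 0 0 0 0;0.003 0 0 0 0 0;0.003 0 0 0 0 0;0.002 0 0 0 0 0;0 0 0 0 0 0")

```text
t: 10.6
position: [0.5736, -0.0758, 0.0084]
tool_rot: [[-0.072, 0.997, -0.0], [0.997, 0.072, 0.0], [0.0, -0.0, -1.0]]
contact_force: [-0.3, -0.2, -0.4]
grip_width: 0.301
```

Call:
servo_tool(series="0.002 0 0 0 0 0;0.002 0 0 0 0 0;0.002 0 0 0 0 0")

```text
t: 10.98
position: [0.5731, -0.0699, 0.0084]
tool_rot: [[-0.071, 0.997, -0.0], [0.997, 0.071, 0.0], [0.0, -0.0, -1.0]]
contact_force: [0.1, 0.3, 0.2]
grip_width: 0.304
```

Call:
servo_tool(series="0.002 0 0 0 0 0;0.001 0 0 0 0 0;0.001 0 0 0 0 0")

```text
t: 11.35
position: [0.5729, -0.066, 0.0084]
tool_rot: [[-0.071, 0.997, -0.0], [0.997, 0.071, 0.0], [0.0, -0.0, -1.0]]
contact_force: [-0.7, -0.9, -1.1]
grip_width: 0.301
```

Call:
servo_tool(series="0.001 0 0 0 0 0;0.001 0 0 0 0 0;0.001 0 0 0 0 0;0.001 0 0 0 0 0")

```text
t: 11.85
position: [0.5726, -0.062, 0.0084]
tool_rot: [[-0.071, 0.997, -0.0], [0.997, 0.071, 0.0], [0.0, -0.0, -1.0]]
contact_force: [-0.2, -0.1, -0.0]
grip_width: 0.3
```

Call:
servo_tool(series="0.001 0 0 0 0 0;0.001 0 0 0 0 0;0.001 0 0 0 0 0")

```text
t: 12.22
position: [0.5724, -0.0594, 0.0085]
tool_rot: [[-0.071, 0.997, 0.0], [0.997, 0.071, -0.001], [-0.001, 0.0, -1.0]]
contact_force: [-0.1, -6.9, -0.8]
grip_width: 0.302
```

Call:
servo_tool(series="0.001 0 0 0 0 0;0 0 0 0 0 0")

```text
t: 12.48
position: [0.5724, -0.0587, 0.0085]
tool_rot: [[-0.071, 0.997, 0.0], [0.997, 0.071, -0.001], [-0.001, 0.0, -1.0]]
contact_force: [-0.3, -8.2, -1.2]
grip_width: 0.3
```

```bash
python3 -c "
from m import *
import m
im=grab('top');m.IM={'top':im}
s0=ctrl.read_state();print(s0['position'],s0['contact_force'])
s=grab('scene')
cv2.imwrite('pics/s3.png',cv2.resize(s[150:330,170:410],None,fx=3.3,fy=3.3))
cv2.imwrite('pics/t4.png',cv2.resize(im[190:330,240:440],None,fx=4,fy=4,interpolation=2))"
```

```text
[ 0.57242484 -0.05872229  0.00846905] [-0.0403503  -6.49018578 -1.49544522]
```

View pics/t4.png

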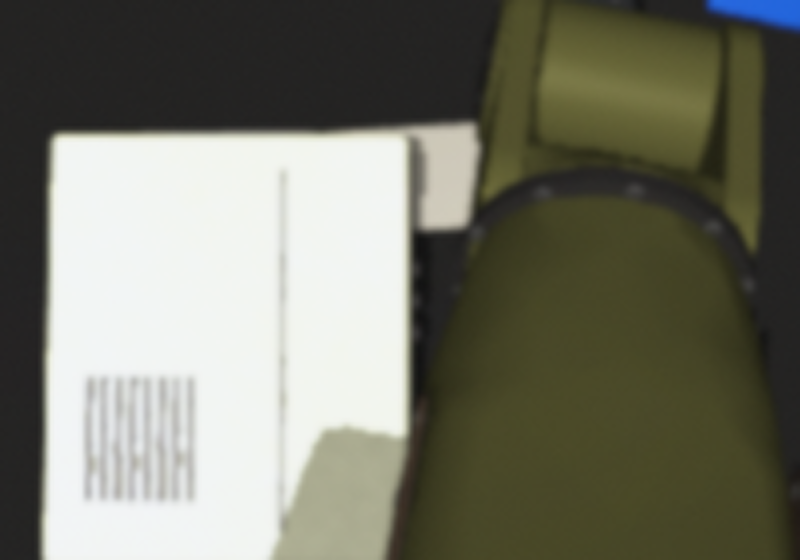

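The push rose to 7–8 N and the wedge is under the corner (crop px 325–480, 125–230). Next I'll back off and press the corner again.

Call:
servo_tool(series="-0.01 0 0 0 0 0;-0.015 0 0 0 0 0;0 0 -0.04 0 0 0;0 0 -0.045 0 0 0;0.032 0.001 0 0 0 0;0.032 0.001 0 0 0 0;0.032 0.001 0 0 0 0;0.032 0.001 0 0 0 0;0 0 0.015 0 0 0;0 0 0.01 0 0 0;0 0 0 0 0 0", hand=1)

```text
t: 13.95
position: [0.5685, 0.0438, 0.0673]
tool_rot: [[-0.07, 0.998, -0.002], [0.998, 0.07, -0.0], [0.0, -0.002, -1.0]]
contact_force: [-0.1, 0.3, 0.8]
grip_width: 0.003
```

Call:
servo_tool(series="0 0 0.002 0 0 0;0 0 0.002 0 0 0;0 0 0.001 0 0 0;0 0 0.001 0 0 0;0 0 0 0 0 0")

```text
t: 14.58
position: [0.569, 0.045, 0.0625]
tool_rot: [[-0.071, 0.997, -0.0], [0.997, 0.071, -0.0], [-0.0, -0.0, -1.0]]
contact_force: [-0.8, 0.0, -0.4]
grip_width: 0.004
```

Call:
servo_tool(series="0 0 0.001 0 0 0;0 0 0 0 0 0;0 0 0 0 0 0")

```text
t: 14.95
position: [0.5691, 0.045, 0.0622]
tool_rot: [[-0.071, 0.997, 0.0], [0.997, 0.071, -0.0], [-0.0, 0.0, -1.0]]
contact_force: [-3.9, 0.3, 7.9]
grip_width: 0.004
```

Call:
servo_tool(series="0 0 0.001 0 0 0;0 0 0 0 0 0;0 0 0 0 0 0;0 0 0 0 0 0")

```text
t: 15.45
position: [0.5692, 0.0449, 0.062]
tool_rot: [[-0.071, 0.997, 0.001], [0.997, 0.071, -0.0], [-0.0, 0.001, -1.0]]
contact_force: [-8.8, -0.8, 16.9]
grip_width: 0.004
```

Call:
servo_tool(series="0 0 0.001 0 0 0;0 0 0 0 0 0;0 0 0 0 0 0;0 0 0 0 0 0")

```text
t: 15.95
position: [0.5693, 0.0449, 0.0618]
tool_rot: [[-0.071, 0.997, 0.001], [0.997, 0.071, -0.0], [-0.0, 0.001, -1.0]]
contact_force: [-12.2, -0.6, 25.7]
grip_width: 0.003
```

The corner holds 26 N with about 0.4 mm of give. I'll release, withdraw and check.

Call:
servo_tool(series="0 0 -0.003 0 0 0;0 0 -0.01 0 0 0;0 0 -0.04 0 0 0;0 0 -0.06 0 0 0;-0.05 0 -0.02 0 0 0;-0.05 0 0 0 0 0;-0.05 0 0 0 0 0;-0.05 0 0 0 0 0;0 0 0 0 0 0;0 0 0 0 0 0")

```text
t: 17.2
position: [0.5832, -0.1541, 0.1926]
tool_rot: [[-0.071, 0.997, -0.0], [0.997, 0.071, 0.0], [0.0, -0.0, -1.0]]
contact_force: [0.3, -0.3, -0.2]
grip_width: 0.009
```

```bash
python3 -c "
from m import *
import m
im=grab('top');m.IM={'top':im}
show('inst','top',(240,222,345,345),.062)
s=grab('scene');s0=ctrl.read_state();print(s0['t'],s0['position'],s0['contact_force'])
a=cv2.resize(im[195:335,240:440],None,fx=3.5,fy=2.1);b=cv2.resize(s[150:280,170:410],None,fx=700/240,fy=2.3)
cv2.imwrite('pics/f.png',np.vstack([a,b]))"
```

```text
inst top c [0.4662 0.1211] sides [np.float64(0.2467), np.float64(0.2068)] ang [1.4, -89.5]
[[0.342, 0.2202], [0.5886, 0.2262], [0.5902, 0.0195], [0.344, 0.0185]]
17.3 [ 0.58333106 -0.15340492  0.19267388] [ 0.41672934 -0.35070047 -0.49903269]
```

View pics/f.png

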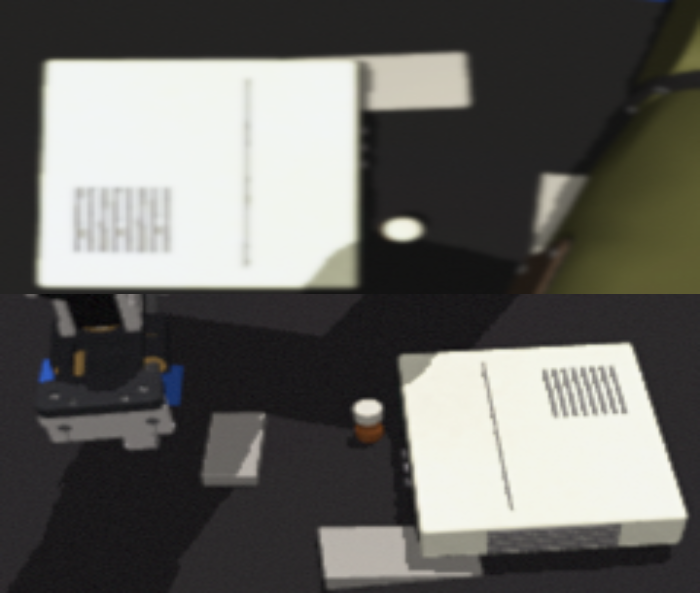

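```bash
python3 -c "
from h import *
print(ctrl.job_done())"
```

```text
the job is handed in; nothing more can be done
None
```

The wedge is snug under the short foot, the instrument no longer rocks, and I've handed the job in at about 17 s of the 58 s limit. No verdict was reported.

- **First press:** the corner gave about 5.5 mm at a steady 6 N, so it clearly rocked.
- **Wedge:** I pushed it squarely along the bench, steering about 4° to bring it over the foot. The push force then rose from about 0 to 7–8 N. By my estimate the foot sits about 24 mm in from the thin edge and only a few millimetres off the wedge's centreline.
- **Second press:** the same corner held 26 N and gave only about 0.4 mm.
- **Final look:** the arm is clear of everything. The instrument measured about 3 mm from its first position, but part of that is the wedge blending into the colour mask. The vial is where it was. The arm partly hid the spacer from the top camera, but it looked in place in the other view. I didn't re-measure the other items after the first pictures; the fingers never went near them at bench level.

The force readings carry about 1 N of noise, so the 1–2 N sliding push couldn't be made out. The rise at snug was well above that. I judged the instrument level from the firm second press, not from a direct tilt measurement.

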